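# Feel along the mould segment's rim for burrs

### The job

Feel the rim of the curved aluminium mould segment for burrs: begin at the vent hole nearest the tall plain dowel pin and run the fingertips slowly along the rim with light contact, over each of the seven holes in turn, to the last hole at the short headed plug's end. Finish there while holding: the program ends with the fingertips still resting lightly on that last hole. Only touch the rim, never press it hard, and leave the dowel, plug, oil bottle, steel block and brush where they are; nothing is to be gripped or lifted.

Things in the scene. Friction and masses are not known exactly. Their poses are not given: they have to be found in the camera images.
- cradle: Dark steel base plate of the finishing cradle, fixed to the bench, 125 x 235 x 20 mm (x, y, z); origin at the centre of its underside on the bench, z up. In its frame the segment's arc has its centre at x = -68 mm, y = 0 and bulges towards +x.
- segment: Aluminium mould segment on springs over the cradle: arc-shaped bar 20 mm wide, 30 mm high, centre-line radius 100 mm, 116 degrees. Axes as the cradle's; origin over the cradle's origin, 34 mm above the bench; flat rim 64 mm above the bench at rest. It only sinks straight down, up to 10 mm: starts at about 1 N, then yields 1.2 mm per N; stop at about 9 N. It springs back up when freed.
- hole1 (a point): Centre of vent hole 1 on top of the rim; holes are numbered 1 to 7 from the cradle's +y end (socket_a) to its -y end (socket_b), whichever end the dowel is at.
- hole2 (a point): Centre of vent hole 2 on top of the rim.
- hole3 (a point): Centre of vent hole 3 on top of the rim.
- hole4 (a point): Centre of vent hole 4 on top of the rim. It is the middle one of seven 6 mm dark holes along the middle of the rim, 28 mm apart and too shallow to catch a finger.
- hole5 (a point): Centre of vent hole 5 on top of the rim.
- hole6 (a point): Centre of vent hole 6 on top of the rim.
- hole7 (a point): Centre of vent hole 7 on top of the rim; holes are numbered 1 to 7 from the cradle's +y end (socket_a) to its -y end (socket_b), whichever end the dowel is at.
- socket_a (a point): Mouth of the pin socket in the cradle's top beyond the segment's +y end, 45 mm from hole 1; 15 mm deep, 13 mm wide, holds the dowel or the plug.
- socket_b (a point): The same beyond the segment's -y end, 45 mm from hole 7.
- dowel: Plain straight steel dowel pin, 12 mm diameter, 62 mm long, standing loose in one of the two sockets; origin at the centre of its foot, 15 mm below the cradle's top, z up along it; its top is 67 mm above the bench. Its end of the segment is where the trace begins.
- plug: Short steel plug standing loose in the other socket: 12 mm shank with a flat round head 22 mm wide, 31 mm long in all; origin at the centre of its foot, 15 mm below the cradle's top; its top is 36 mm above the bench.
- oil: Small oil bottle standing near the cradle's +y end, 44 mm diameter, 105 mm high; origin at the centre of its base. Bystander.
- insert: Loose steel block 45 x 60 x 32 mm lying on the hollow side of the segment; origin at the centre of its underside. Bystander.
- brush: Hand brush lying on the bench near the cradle's -y end; its origin is on its underside. Bystander.
Things that resemble listed ones, but are neither listed nor needed, are in the scene too. Leave any black or pink look-alike of the plug alone.

How it is judged (in metres and radians):
On the way, in this order (a step that is already met when the one before it is completed fails the run):
1. fingertips rest on the first hole counted from the dowel's end (TCP within 11 mm of it sideways, at least 0.3 N) (contact force between the fingers and segment above 0.3 N and ((horizontal distance between dowel and socket_a below 0.03 m and horizontal distance between the grasp point and hole1 below 0.011 m) or (horizontal distance between dowel and socket_b below 0.03 m and horizontal distance between the grasp point and hole7 below 0.011 m))), for 0.04 s.
2. fingertips rest on the second hole counted from the dowel's end (TCP within 11 mm of it sideways, at least 0.3 N) (contact force between the fingers and segment above 0.3 N and ((horizontal distance between dowel and socket_a below 0.03 m and horizontal distance between the grasp point and hole2 below 0.011 m) or (horizontal distance between dowel and socket_b below 0.03 m and horizontal distance between the grasp point and hole6 below 0.011 m))), for 0.04 s.
3. fingertips rest on the third hole counted from the dowel's end (TCP within 11 mm of it sideways, at least 0.3 N) (contact force between the fingers and segment above 0.3 N and ((horizontal distance between dowel and socket_a below 0.03 m and horizontal distance between the grasp point and hole3 below 0.011 m) or (horizontal distance between dowel and socket_b below 0.03 m and horizontal distance between the grasp point and hole5 below 0.011 m))), for 0.04 s.
4. fingertips rest on the fourth (middle) hole counted from the dowel's end (TCP within 11 mm of it sideways, at least 0.3 N) (contact force between the fingers and segment above 0.3 N and ((horizontal distance between dowel and socket_a below 0.03 m and horizontal distance between the grasp point and hole4 below 0.011 m) or (horizontal distance between dowel and socket_b below 0.03 m and horizontal distance between the grasp point and hole4 below 0.011 m))), for 0.04 s.
5. fingertips rest on the fifth hole counted from the dowel's end (TCP within 11 mm of it sideways, at least 0.3 N) (contact force between the fingers and segment above 0.3 N and ((horizontal distance between dowel and socket_a below 0.03 m and horizontal distance between the grasp point and hole5 below 0.011 m) or (horizontal distance between dowel and socket_b below 0.03 m and horizontal distance between the grasp point and hole3 below 0.011 m))), for 0.04 s.
6. fingertips rest on the sixth hole counted from the dowel's end (TCP within 11 mm of it sideways, at least 0.3 N) (contact force between the fingers and segment above 0.3 N and ((horizontal distance between dowel and socket_a below 0.03 m and horizontal distance between the grasp point and hole6 below 0.011 m) or (horizontal distance between dowel and socket_b below 0.03 m and horizontal distance between the grasp point and hole2 below 0.011 m))), for 0.04 s.
7. fingertips rest on the last hole counted from the dowel's end (TCP within 11 mm of it sideways, at least 0.3 N) (contact force between the fingers and segment above 0.3 N and ((horizontal distance between dowel and socket_a below 0.03 m and horizontal distance between the grasp point and hole7 below 0.011 m) or (horizontal distance between dowel and socket_b below 0.03 m and horizontal distance between the grasp point and hole1 below 0.011 m))), for 0.04 s.
At the end, for the whole second after the job is handed in: The fingertips rest on the last hole, at the plug's end, with 0.3 to 15 N (TCP within 11 mm of the hole sideways); dowel and plug stand upright within 8 mm of where they were, and bottle, block and brush lie within 15 mm of where they were (all of step 7 and contact force between the fingers and segment below 15 N and distance of each of oil, insert, brush from where it was at the start of the episode below 0.015 m and distance of each of dowel, plug from where it was at the start of the episode below 0.008 m and angle between each of dowel, plug's own z axis and vertical below 0.25 rad); the arm keeps its last pose, push and grip.
It fails at once if the rim is pressed hard (over 20 N) (contact force between the arm and segment above 20 N).
It fails at once if the fingers press the rim with over 20 N (contact force between the fingers and segment above 20 N).
It fails at once if the bar is gripped or straddled: the fingers touch the segment while their tips reach some 10 mm or more below its rim (contact force between the fingers and segment above 0.3 N and z of the grasp point in the frame of segment below 0.039 m).
It fails at once if the dowel or the plug is pulled, lifted or tipped (8 mm, 0.25 rad) (distance of any of dowel, plug from where it was at the start of the episode above 0.008 m or angle between any of dowel, plug's own z axis and vertical above 0.25 rad).
It fails at once if bottle, block or brush is shifted or lifted by more than 15 mm (distance of any of oil, insert, brush from where it was at the start of the episode above 0.015 m).
It also fails if it takes over 38 s, if anything falls off the work surface, if the arm or the gripper's body presses on something with over 40 N, if the wrist force passes 120 N, or if a joint passes its speed limit or range.

### The arm

A 6-joint arm with a two-finger parallel gripper is mounted at the origin on the work surface. World frame = base frame: x ahead of the robot, y to its left, z up, the work surface at z = 0. Lengths are in mm, angles in rad, forces in N, time in s.
With the tool pointing down it reaches from about 300 to 750 mm from the base axis. Payload 8.5 kg.
Tool frame: the origin (TCP) lies between the finger pads, 19 mm behind the fingertips; this is the grasp point; z points along the fingers, y is the line along which they close (so a half turn about z gives the same grasp; the last joint's range is limited). The gripper opens to 88 mm and grips with 3 to 60 N. Pads are 18 mm wide; open, the fingers measure 123 mm over their backs; the gripper's body (75 mm by 187 mm) begins 45 mm behind the grasp point.
Start: joints at [-1.399, 0.381, 1.297, -0, 1.464, -0.215], TCP at [207.468, -509.35, 257.448] pointing down, gripper open.
Joint ranges: [-3.11, 3.11], [-0.89, 2.33], [0.22, 2.48], [-1.42, 4.56], [0.17, 2.85], [-2.88, 2.88]. Speed limits (rad/s): [2.39, 2.39, 3.14, 3.14, 3.14, 3.14].

### API

Orientations are given as a rotation vector (axis times angle).
In Python, from cell import get_obs, read_camera, get_calibration, hand_in gives the robot as it stands.
- The arm moves only by the tool play_rows, never from a script. Its argument "steps" is a list of rows, each an object of numbers: "gripper": the finger opening in mm, from 0 to 88.1; "x", "y", "z": the shift along the tool's x, y, z in mm; "spin": the turn about the tool's z in degrees. In form: [{"gripper": .., "x": .., "y": .., "z": .., "spin": ..}, ...]. A call has 1 to 20 rows; each row shifts and turns the commanded pose from where the row before left it, along the tool's axes as they then stand; what a row does not reach is not made up. A row lasts 1/10 s, in which the tool goes at most 50 mm and 8.59 degrees, less where a joint would pass 70% of its speed; a pose out of reach is approached as far as the arm can. A call is refused whole if a number of a shift passes 50 or a number of a turn 8.59, either way. A call with a gripper value outside its range is refused whole. The fingers move at their own pace and stop on an object; "squeeze" is the grip in N (left out, the last holds). Time passes only in rows, so rows that do not move let the fingers close. It gives the time, the measured TCP pose, the force, the opening and the grip force at its end, in the units of the state.
- get_obs(): the state, without advancing time (a new reading comes with each control period).
- read_camera(name): name is "side" or "top"; returns the picture (480x640x3 uint8, red, green, blue); there is no depth.
- get_calibration(name): a dict with "fx", "fy", "cx", "cy" (pixels), "distortion" ([k1, k2, p1, p2, k3] as OpenCV has them; the pictures are not rectified), "T" (4x4, takes a point from camera to world coordinates). Camera axes: x right, y down, z forward; pixel columns grow to the right and rows downward; lengths in mm; the calibration is good to about 2 mm. A picture is of the moment at which its call begins. get_calibration takes no time and is no camera call.
- hand_in(): hands the job in; it is judged then, once.
The state is a dict: "time_s": time; "joints": joint angles; "qd": joint speeds; "tau": joint torques, N m; "ee_pos": TCP position; "tool_rot": TCP orientation; "contact_force": force on the tool from outside, world axes, zero at the start; "torque": the same for the moment, N m; "gripper_width": finger opening in mm; "finger_force": force on a finger pad.
Only numpy, scipy, OpenCV 4.12 (cv2) and the standard library are available. Lean on these libraries where they do the work, as an engineer would, in place of code of your own. Each camera call takes 0.05 s, during which the arm holds its last target. There are 200 camera calls.

## Working session

There is one attempt and no reset: what is moved stays moved. The work goes in short steps, Python scripts to look and compute and a tool call to move; the robot and the scene stay as the last step left them, time stands still between calls to the robot, and variables do not carry over. Pictures are saved under pics/ and viewed, at most 10 in all, crops included, and the job is handed in when it is done.

Besides the shell and the picture viewer there is one more tool, called after "Emit:" as name([rows], argument=value, ...), one row to a line, values as JSON. play_rows: Moves the arm, as the interface text tells. Its arguments: {"type":"object","properties":{"steps":{"type":"array","items":{"type":"object","properties":{"gripper":{"type":"number"},"x":{"type":"number"},"y":{"type":"number"},"z":{"type":"number"},"spin":{"type":"number"}}}},"squeeze":{"type":"number"}},"required":["steps"]}

```bash
mkdir -p pics; python3 - <<'E'
from cell import *
import cv2
for n in("top","side"):
    cv2.imwrite(f"pics/{n}0.png",read_camera(n)[:,:,::-1]); c=get_calibration(n); print(n,c)
o=get_obs();print(o)
E
```

```text
top {'fx': 447.1681634611078, 'fy': 447.1681634611078, 'cx': 321.92286948799347, 'cy': 234.72422199037013, 'distortion': array([-0.10142098,  0.        ,  0.        ,  0.        ,  0.        ]), 'T': array([[-1.34104800e-02, -9.90166583e-01,  1.39249050e-01,
         4.95088523e+02],
       [-9.99856988e-01,  1.47141108e-02,  8.33656366e-03,
         6.54785860e+01],
       [-1.03035127e-02, -1.39117338e-01, -9.90222300e-01,
         8.47643387e+02],
       [ 0.00000000e+00,  0.00000000e+00,  0.00000000e+00,
         1.00000000e+00]])}
side {'fx': 468.704321680701, 'fy': 468.704321680701, 'cx': 312.67745064598745, 'cy': 240.09231645511045, 'distortion': array([-0.05158284,  0.        ,  0.        ,  0.        ,  0.        ]), 'T': array([[ 7.36157638e-01, -3.72089247e-01,  5.65350797e-01,
         1.81248727e+02],
       [-6.76635122e-01, -3.85618080e-01,  6.27266776e-01,
        -4.01034627e+02],
       [-1.53897336e-02, -8.44303434e-01, -5.35644348e-01,
         4.65157102e+02],
       [ 0.00000000e+00,  0.00000000e+00,  0.00000000e+00,
         1.00000000e+00]])}
{'time_s': 0.1, 'joints': array([-1.39932343e+00,  3.81130703e-01,  1.29816583e+00, -1.33739195e-06,
        1.46359656e+00, -2.15265793e-01]), 'qd': array([ 0.00089422, -0.0008745 , -0.00265358, -0.00116487, -0.00082285,
        0.0020168 ]), 'tau': array([ 3.93574184e-03, -4.38652754e+01, -2.24908179e+01,  7.14775384e-02,
        3.42583121e-02, -6.84990914e-05]), 'ee_pos': array([ 207.41845455, -509.14211747,  256.90483239]), 'tool_rot': array([-3.08176472e+00, -6.03459325e-01, -4.26191653e-05]), 'contact_force': array([0.64539524, 0.23622585, 0.31463201]), 'torque': array([-0.03638249, -0.01119501, -0.03609283]), 'finger_force': 0.0, 'gripper_width': 87.83731862538207}
```

View pics/top0.png

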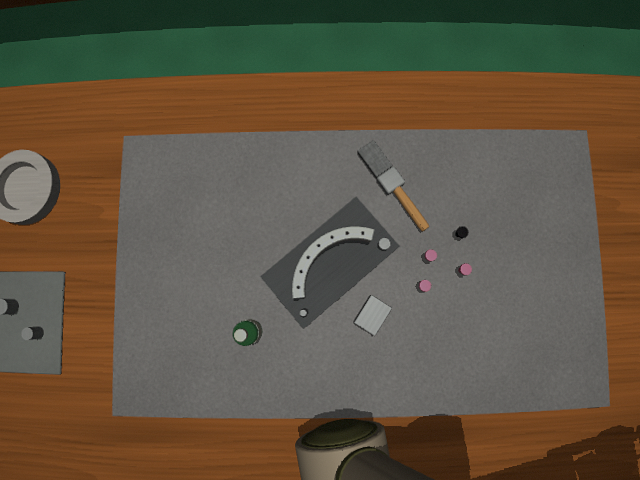

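View pics/side0.png

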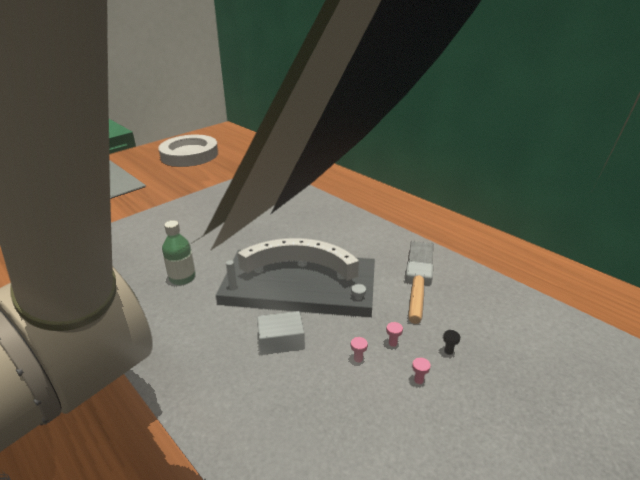

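The top view shows the dark cradle with the light arc. The tall plain pin stands at (304,313), at the end near the green oil bottle at (246,333), which makes it socket_a. The silver headed plug is at (384,244). The black look-alike at (461,233) and the pink ones at (431,256), (466,270) and (424,286) are off the cradle and don't matter. The side view agrees: the tall dowel is at (231,275) and the silver plug at (358,292). So the trace runs hole 1 → hole 7. I'll measure the holes next and confirm with an enlarged crop.

```bash
cat >h.py <<'E'
import numpy as np,cv2
from cell import *
def ray(n,uv,z):
    c=get_calibration(n);K=np.array([[c['fx'],0,c['cx']],[0,c['fy'],c['cy']],[0,0,1]])
    p=cv2.undistortPoints(np.float64(uv).reshape(-1,1,2),K,c['distortion'])[:,0]
    d=np.c_[p,np.ones(len(p))]@c['T'][:3,:3].T;o=c['T'][:3,3]
    return (o+d*((z-o[2])/d[:,2])[:,None])[:,:2]
def holes(n,im,z,roi,thr=120):
    x0,y0,x1,y1=roi;g=cv2.cvtColor(im,cv2.COLOR_RGB2GRAY)[y0:y1,x0:x1]
    g=cv2.resize(g,None,fx=4,fy=4,interpolation=cv2.INTER_CUBIC)
    bar=cv2.morphologyEx(g,cv2.MORPH_CLOSE,np.ones((25,25)))
    bh=cv2.subtract(bar,g); m=((bar>150)&(bh>50)).astype(np.uint8)
    k,_,s,c=cv2.connectedComponentsWithStats(m)
    return [((c[i]+.5)/4-.5+[x0,y0],s[i,4]) for i in range(1,k) if s[i,4]>15],g
def fit(P):
    # model holes (cradle frame): centre (-68,0), R100, 28 mm chord/arc
    a=np.radians(np.degrees(.28)*np.arange(3,-4,-1));M=np.c_[-68+100*np.cos(a),100*np.sin(a)]
    mc,pc=M.mean(0),P.mean(0);U,S,V=np.linalg.svd((M-mc).T@(P-pc));D=np.diag([1,np.linalg.det(V.T@U.T)])
    R=V.T@D@U.T;t=pc-R@mc;Q=M@R.T+t;return R,t,Q
E
python3 - <<'E'
from h import *
for n,roi in(("top",(285,215,395,325)),("side",(225,230,370,275))):
    im=read_camera(n);h,g=holes(n,im,64,roi)
    for p,a in h:print(n,p.round(1),a,ray(n,[p],64).round(1))
    cv2.imwrite(f"pics/{n}1.png",cv2.resize(g,None,fx=1.3,fy=1.3))
print("dowel",ray("top",[(304,313)],67),"plug",ray("top",[(384,244)],36))
E
```

```text
top [346.7 232.6] 187 [[608.4  28.2]]
top [362.3 232.6] 165 [[6.08e+02 6.00e-01]]
top [331.5 236.7] 151 [[601.4  55.1]]
top [318.2 245.1] 153 [[586.9  78.9]]
top [307.7 256.9] 163 [[566.3  97.6]]
top [300.6 271.1] 156 [[541.6 110.3]]
top [297.9 286.8] 170 [[514.1 115.3]]
top [355.8 323.9] 34 [[448.8  15.5]]
side [283.5 241.5] 127 [[568.2  97.9]]
side [301.  241.3] 105 [[588.8  79. ]]
side [317.8 243.7] 129 [[603.3  55.3]]
side [266.2 244.5] 131 [[543.  110.2]]
side [333.2 248.7] 126 [[610.7  28.3]]
side [250.4 249.8] 111 [[515.9 115.2]]
side [346.1 256.2] 144 [[6.104e+02 1.000e-01]]
dowel [[468.83416811 104.83108433]] plug [[590.41063676 -40.9722924 ]]
```

View pics/top1.png

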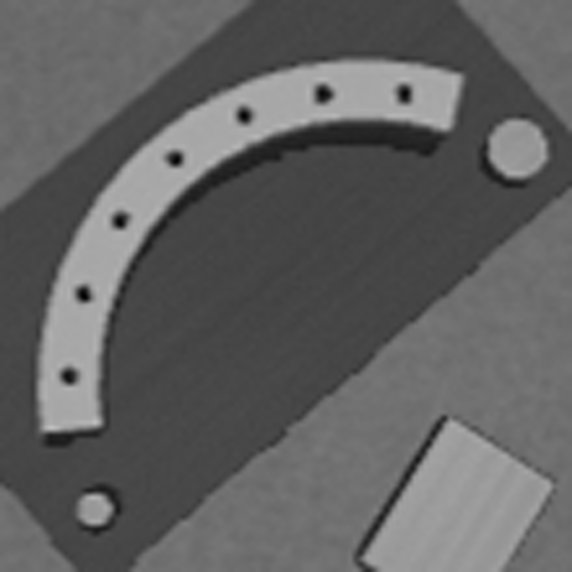

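The crop confirms seven holes, with the plain pin at the lower left (hole 1's end) and the headed plug at the upper right. The two cameras agree to within 2 mm. I'll close the fingers and go above hole 1 at about (515,115).

Emit:
play_rows([
  {"gripper": 0, "x": 14, "y": -12},
  {"gripper": 0, "x": 29, "y": -26},
  {"gripper": 0, "x": 29, "y": -26},
  {"gripper": 0, "x": 29, "y": -26},
  {"gripper": 0, "x": 29, "y": -26},
  {"gripper": 0, "x": 29, "y": -26},
  {"gripper": 0, "x": 29, "y": -26},
  {"gripper": 0, "x": 29, "y": -26},
  {"gripper": 0, "x": 29, "y": -26},
  {"gripper": 0, "x": 29, "y": -26},
  {"gripper": 0, "x": 29, "y": -26},
  {"gripper": 0, "x": 29, "y": -26},
  {"gripper": 0, "x": 29, "y": -26},
  {"gripper": 0, "x": 29, "y": -26},
  {"gripper": 0, "x": 29, "y": -26},
  {"gripper": 0, "x": 29, "y": -26},
  {"gripper": 0, "x": 29, "y": -26},
  {"gripper": 0, "x": 29, "y": -26},
  {"gripper": 0, "x": 14, "y": -12},
  {"gripper": 0},
])

```text
$.steps[0]: bad value
```

Emit:
play_rows([
  {"gripper": 0, "x": 14, "y": -12, "z": 0, "spin": 0},
  {"gripper": 0, "x": 29, "y": -26, "z": 0, "spin": 0},
  {"gripper": 0, "x": 29, "y": -26, "z": 0, "spin": 0},
  {"gripper": 0, "x": 29, "y": -26, "z": 0, "spin": 0},
  {"gripper": 0, "x": 29, "y": -26, "z": 0, "spin": 0},
  {"gripper": 0, "x": 29, "y": -26, "z": 0, "spin": 0},
  {"gripper": 0, "x": 29, "y": -26, "z": 0, "spin": 0},
  {"gripper": 0, "x": 29, "y": -26, "z": 0, "spin": 0},
  {"gripper": 0, "x": 29, "y": -26, "z": 0, "spin": 0},
  {"gripper": 0, "x": 29, "y": -26, "z": 0, "spin": 0},
  {"gripper": 0, "x": 29, "y": -26, "z": 0, "spin": 0},
  {"gripper": 0, "x": 29, "y": -26, "z": 0, "spin": 0},
  {"gripper": 0, "x": 29, "y": -26, "z": 0, "spin": 0},
  {"gripper": 0, "x": 29, "y": -26, "z": 0, "spin": 0},
  {"gripper": 0, "x": 29, "y": -26, "z": 0, "spin": 0},
  {"gripper": 0, "x": 29, "y": -26, "z": 0, "spin": 0},
  {"gripper": 0, "x": 29, "y": -26, "z": 0, "spin": 0},
  {"gripper": 0, "x": 29, "y": -26, "z": 0, "spin": 0},
  {"gripper": 0, "x": 14, "y": -12, "z": 0, "spin": 0},
  {"gripper": 0, "x": 0, "y": 0, "z": 0, "spin": 0},
])

```text
time_s: 2.2
ee_pos: [514.6, 120.5, 256.9]
tool_rot: [-3.082, -0.608, 0.001]
contact_force: [-0.5, -0.6, -0.2]
gripper_width: 0.4
finger_force: 0.0
```

Emit:
play_rows([
  {"gripper": 0, "x": -1, "y": 2.5, "z": 20, "spin": 0},
  {"gripper": 0, "x": -1, "y": 2.5, "z": 40, "spin": 0},
  {"gripper": 0, "x": 0, "y": 0, "z": 40, "spin": 0},
  {"gripper": 0, "x": 0, "y": 0, "z": 30, "spin": 0},
  {"gripper": 0, "x": 0, "y": 0, "z": 15, "spin": 0},
  {"gripper": 0, "x": 0, "y": 0, "z": 8, "spin": 0},
  {"gripper": 0, "x": 0, "y": 0, "z": 0, "spin": 0},
  {"gripper": 0, "x": 0, "y": 0, "z": 0, "spin": 0},
])

```text
time_s: 3.0
ee_pos: [514.6, 113.0, 105.3]
tool_rot: [3.083, 0.603, 0.002]
contact_force: [-0.1, 0.8, 0.2]
gripper_width: 0.4
finger_force: 0.0
```

```bash
python3 - <<'E'
from h import *
print(get_obs()['ee_pos'],get_obs()['contact_force'])
s=read_camera("side")[190:310,180:380];t=read_camera("top")[200:340,250:410]
cv2.imwrite("pics/c2.png",np.vstack([cv2.resize(s,(480,288),interpolation=2),cv2.resize(t,(480,310),interpolation=2)[:310]])[:,:,::-1])
E
```

```text
[514.5725236 112.9768715 105.3173684] [-0.05462777  0.83223218  0.1794411 ]
```

View pics/c2.png

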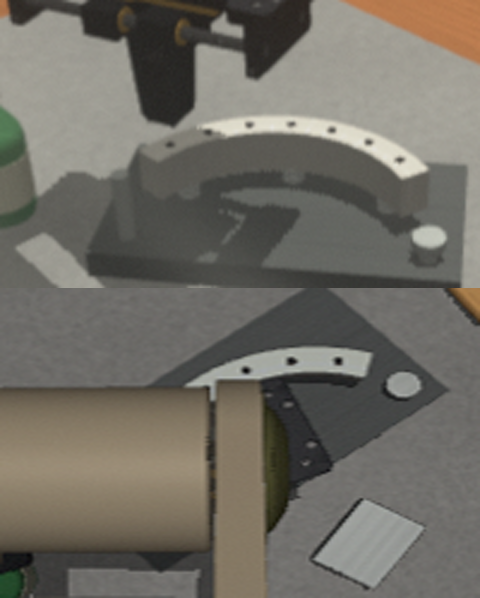

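The fingertips hang over hole 1, at crop (170,143), about 22 mm above the rim and clear of the dowel. I'll lower gently from here.

Emit:
play_rows([
  {"gripper": 0, "x": 1, "y": -1.8, "z": 8, "spin": 0},
  {"gripper": 0, "x": 0, "y": 0, "z": 7, "spin": 0},
  {"gripper": 0, "x": 0, "y": 0, "z": 4, "spin": 0},
  {"gripper": 0, "x": 0, "y": 0, "z": 2, "spin": 0},
  {"gripper": 0, "x": 0, "y": 0, "z": 1, "spin": 0},
  {"gripper": 0, "x": 0, "y": 0, "z": 0, "spin": 0},
  {"gripper": 0, "x": 0, "y": 0, "z": 0, "spin": 0},
])

```text
time_s: 3.8
ee_pos: [514.5, 115.4, 82.6]
tool_rot: [3.083, 0.604, 0.0]
contact_force: [-1.7, -0.3, 1.5]
gripper_width: 0.1
finger_force: 0.7
```

Emit:
play_rows([
  {"gripper": 0, "x": 0, "y": 0, "z": 1, "spin": 0},
  {"gripper": 0, "x": 0, "y": 0, "z": 1, "spin": 0},
  {"gripper": 0, "x": 0, "y": 0, "z": 1, "spin": 0},
  {"gripper": 0, "x": 0, "y": 0, "z": 0, "spin": 0},
  {"gripper": 0, "x": 0, "y": 0, "z": 0, "spin": 0},
])

```text
time_s: 4.3
ee_pos: [514.6, 115.4, 79.6]
tool_rot: [3.083, 0.604, 0.0]
contact_force: [-1.2, -0.1, 3.5]
gripper_width: 0.4
finger_force: 2.0
```

```bash
python3 - <<'E'
from h import *
P=np.array([[515,115.2],[542.3,110.2],[567.2,97.7],[587.9,79],[602.4,55.2],[609.5,28.2],[609.2,.3]])
R,t,Q=fit(P);print(Q.round(1).tolist(),abs(Q-P).max())
a=.28*np.arange(3,-3.01,-.5);M=np.c_[-68+100*np.cos(a),100*np.sin(a)]@R.T+t;M[0]=[514.6,115.4]
n=np.array([3.083,.604]);n/=np.linalg.norm(n);T=2*np.outer(n,n)-np.eye(2)
print((np.diff(M,axis=0)@T).round(1).tolist())
E
```

```text
[[514.8, 115.4], [542.3, 110.3], [567.3, 97.8], [587.8, 78.9], [602.3, 55.1], [609.7, 28.1], [609.3, 0.2]] 0.181935799213079
[[12.5, 6.8], [11.2, 8.4], [9.9, 9.8], [8.5, 11.1], [6.8, 12.2], [5.1, 13.0], [3.2, 13.6], [1.3, 13.9], [-0.7, 14.0], [-2.6, 13.7], [-4.5, 13.2], [-6.3, 12.5]]
```

Emit:
play_rows([
  {"gripper": 0, "x": 2.5, "y": 1.4, "z": 0, "spin": 0},
  {"gripper": 0, "x": 2.5, "y": 1.4, "z": 0, "spin": 0},
  {"gripper": 0, "x": 2.5, "y": 1.3, "z": 0, "spin": 0},
  {"gripper": 0, "x": 2.5, "y": 1.3, "z": 0, "spin": 0},
  {"gripper": 0, "x": 2.5, "y": 1.4, "z": 0, "spin": 0},
  {"gripper": 0, "x": 2.3, "y": 1.6, "z": 0, "spin": 0},
  {"gripper": 0, "x": 2.3, "y": 1.7, "z": 0, "spin": 0},
  {"gripper": 0, "x": 2.2, "y": 1.7, "z": 0, "spin": 0},
  {"gripper": 0, "x": 2.2, "y": 1.7, "z": 0, "spin": 0},
  {"gripper": 0, "x": 2.2, "y": 1.7, "z": 0, "spin": 0},
  {"gripper": 0, "x": 0, "y": 0, "z": 0, "spin": 0},
])

```text
time_s: 5.4
ee_pos: [542.8, 110.1, 79.5]
tool_rot: [3.083, 0.604, 0.002]
contact_force: [-1.0, -0.6, 4.0]
gripper_width: 0.2
finger_force: 2.0
```

On hole 2 at 4 N. Next, holes 3 and 4.

Emit:
play_rows([
  {"gripper": 0, "x": 2.0, "y": 1.9, "z": 0, "spin": 0},
  {"gripper": 0, "x": 2.0, "y": 1.9, "z": 0, "spin": 0},
  {"gripper": 0, "x": 2.0, "y": 2.0, "z": 0, "spin": 0},
  {"gripper": 0, "x": 2.0, "y": 2.0, "z": 0, "spin": 0},
  {"gripper": 0, "x": 1.9, "y": 2.0, "z": 0, "spin": 0},
  {"gripper": 0, "x": 1.7, "y": 2.2, "z": 0, "spin": 0},
  {"gripper": 0, "x": 1.7, "y": 2.2, "z": 0, "spin": 0},
  {"gripper": 0, "x": 1.7, "y": 2.2, "z": 0, "spin": 0},
  {"gripper": 0, "x": 1.7, "y": 2.2, "z": 0, "spin": 0},
  {"gripper": 0, "x": 1.7, "y": 2.3, "z": 0, "spin": 0},
  {"gripper": 0, "x": 1.4, "y": 2.4, "z": 0, "spin": 0},
  {"gripper": 0, "x": 1.4, "y": 2.4, "z": 0, "spin": 0},
  {"gripper": 0, "x": 1.4, "y": 2.4, "z": 0, "spin": 0},
  {"gripper": 0, "x": 1.3, "y": 2.5, "z": 0, "spin": 0},
  {"gripper": 0, "x": 1.3, "y": 2.5, "z": 0, "spin": 0},
  {"gripper": 0, "x": 1.1, "y": 2.6, "z": 0, "spin": 0},
  {"gripper": 0, "x": 1.0, "y": 2.6, "z": 0, "spin": 0},
  {"gripper": 0, "x": 1.0, "y": 2.6, "z": 0, "spin": 0},
  {"gripper": 0, "x": 1.0, "y": 2.6, "z": 0, "spin": 0},
  {"gripper": 0, "x": 1.0, "y": 2.6, "z": 0, "spin": 0},
])

```text
time_s: 7.4
ee_pos: [587.8, 78.8, 79.5]
tool_rot: [-3.083, -0.604, -0.0]
contact_force: [-1.8, 2.4, 4.4]
gripper_width: 0.3
finger_force: 2.0
```

On hole 4, right on the computed position.

Emit:
play_rows([
  {"gripper": 0, "x": 0.7, "y": 2.7, "z": 0, "spin": 0},
  {"gripper": 0, "x": 0.7, "y": 2.7, "z": 0, "spin": 0},
  {"gripper": 0, "x": 0.6, "y": 2.7, "z": 0, "spin": 0},
  {"gripper": 0, "x": 0.6, "y": 2.7, "z": 0, "spin": 0},
  {"gripper": 0, "x": 0.6, "y": 2.8, "z": 0, "spin": 0},
  {"gripper": 0, "x": 0.3, "y": 2.8, "z": 0, "spin": 0},
  {"gripper": 0, "x": 0.3, "y": 2.8, "z": 0, "spin": 0},
  {"gripper": 0, "x": 0.3, "y": 2.8, "z": 0, "spin": 0},
  {"gripper": 0, "x": 0.2, "y": 2.8, "z": 0, "spin": 0},
  {"gripper": 0, "x": 0.2, "y": 2.7, "z": 0, "spin": 0},
  {"gripper": 0, "x": -0.1, "y": 2.8, "z": 0, "spin": 0},
  {"gripper": 0, "x": -0.1, "y": 2.8, "z": 0, "spin": 0},
  {"gripper": 0, "x": -0.1, "y": 2.8, "z": 0, "spin": 0},
  {"gripper": 0, "x": -0.2, "y": 2.8, "z": 0, "spin": 0},
  {"gripper": 0, "x": -0.2, "y": 2.8, "z": 0, "spin": 0},
  {"gripper": 0, "x": -0.5, "y": 2.8, "z": 0, "spin": 0},
  {"gripper": 0, "x": -0.5, "y": 2.8, "z": 0, "spin": 0},
  {"gripper": 0, "x": -0.5, "y": 2.7, "z": 0, "spin": 0},
  {"gripper": 0, "x": -0.5, "y": 2.7, "z": 0, "spin": 0},
  {"gripper": 0, "x": -0.6, "y": 2.7, "z": 0, "spin": 0},
])

```text
time_s: 9.4
ee_pos: [609.6, 28.1, 79.5]
tool_rot: [-3.083, -0.604, -0.0]
contact_force: [0.1, 3.4, 4.7]
gripper_width: 0.5
finger_force: 2.0
```

Emit:
play_rows([
  {"gripper": 0, "x": -0.9, "y": 2.7, "z": 0, "spin": 0},
  {"gripper": 0, "x": -0.9, "y": 2.7, "z": 0, "spin": 0},
  {"gripper": 0, "x": -0.9, "y": 2.6, "z": 0, "spin": 0},
  {"gripper": 0, "x": -0.9, "y": 2.6, "z": 0, "spin": 0},
  {"gripper": 0, "x": -0.9, "y": 2.6, "z": 0, "spin": 0},
  {"gripper": 0, "x": -1.2, "y": 2.5, "z": 0, "spin": 0},
  {"gripper": 0, "x": -1.2, "y": 2.5, "z": 0, "spin": 0},
  {"gripper": 0, "x": -1.3, "y": 2.5, "z": 0, "spin": 0},
  {"gripper": 0, "x": -1.3, "y": 2.5, "z": 0, "spin": 0},
  {"gripper": 0, "x": -1.3, "y": 2.5, "z": 0, "spin": 0},
  {"gripper": 0, "x": 0, "y": 0, "z": 0, "spin": 0},
  {"gripper": 0, "x": 0, "y": 0, "z": 0, "spin": 0},
  {"gripper": 0, "x": 0, "y": 0, "z": 0, "spin": 0},
  {"gripper": 0, "x": 0, "y": 0, "z": 0, "spin": 0},
])

```text
time_s: 10.8
ee_pos: [609.2, -0.1, 79.5]
tool_rot: [3.082, 0.604, -0.0]
contact_force: [-0.9, -3.3, 3.4]
gripper_width: 0.3
finger_force: 2.0
```

```bash
python3 - <<'E'
from h import *
o=get_obs();print(o['ee_pos'],o['contact_force'],o['time_s'])
cv2.imwrite("pics/c3.png",cv2.resize(read_camera("side")[180:330,120:440],(800,375),interpolation=2)[:,:,::-1])
E
```

```text
[ 6.09240175e+02 -5.76097316e-02  7.94880294e+01] [-0.87160956 -3.29870244  3.38090181] 10.8
```

View pics/c3.png

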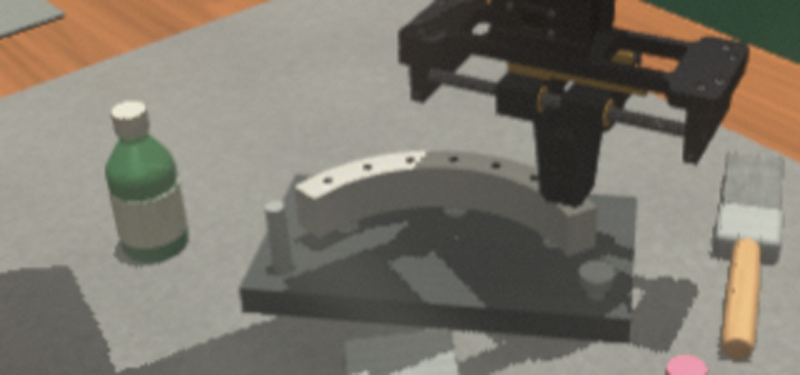

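The fingertips rest on hole 7, at crop (567,200), with about 3.4 N of vertical force. The dowel, plug, bottle and brush look undisturbed; the block is only partly in this crop.

```bash
python3 -c "
from cell import *
print(hand_in())"
```

```text
the job is handed in; nothing more can be done
None
```

I traced the rim from hole 1 at the dowel's end to hole 7 at the plug's end with light contact (about 3.5–5 N vertical at each reading), and handed in at about 11 s with the fingertips still resting on hole 7; no verdict came back.

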